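# Put the printer spares away

### The job

Put the printer spares away: stand each ink cartridge upright on the pad of its own colour, in the middle and lengthwise along the pad, and slide the two label-roll hubs onto the steel post flange down, the wide-flanged white one first, fully home on the base, and the orange one on top of it. Leave the roll of tape where it is.

Things in the scene. Friction and masses are not known exactly. Their poses are not given: they have to be found in the camera images.
- cart_blue_center (a point): blue ink cartridge (one black panel on each side, small black vent on top), an upright block 60 mm long (its x), 22 mm wide (its y), 48 mm high, 40 to 85 g; stands loose on the desk at a yaw within 0.9 rad either way; the point is its centre, 24 mm above its underside; z up
- cart_yellow_center (a point): yellow ink cartridge (one black panel on each side, small black vent on top), an upright block 60 mm long (its x), 22 mm wide (its y), 48 mm high, 40 to 85 g; stands loose on the desk at a yaw within 0.9 rad either way; the point is its centre, 24 mm above its underside; z up
- hub_white_center (a point): white plastic label-roll hub: a flat round flange 72 mm in diameter and 6 mm thick at the bottom with a round boss 40 mm in diameter and 50 mm tall standing on it, 56 mm in all, 24 mm bore right through; 50 to 130 g; stands loose on the desk, flange down; the point is its centre on the bore axis, 28 mm above the flange's underside; z up along the bore; the wide-flanged one
- hub_orange_center (a point): orange plastic label-roll hub: a flat round flange 52 mm in diameter and 6 mm thick at the bottom with a round boss 40 mm in diameter and 50 mm tall standing on it, 56 mm in all, 24 mm bore right through; 50 to 130 g; stands loose on the desk, flange down; the point is its centre on the bore axis, 28 mm above the flange's underside; z up along the bore; the narrow-flanged one
- tray_blue_pad (a point): shallow white tray fixed to the desk, 120 x 120 mm outside, walls 4 mm thick and 15 mm high, with a blue pad in its middle, 90 mm long (x) by 52 mm wide (y); the point is the centre of the pad's top face, which is 6 mm above the desk (2 mm above the tray's floor); z up
- tray_yellow_pad (a point): shallow white tray fixed to the desk, 120 x 120 mm outside, walls 4 mm thick and 15 mm high, with a yellow pad in its middle, 90 mm long (x) by 52 mm wide (y); the point is the centre of the pad's top face, which is 6 mm above the desk (2 mm above the tray's floor); z up
- post: storage post fixed to the desk: a round black base 100 mm in diameter and 8 mm thick with an upright steel post of 18 mm diameter in its middle; the post is straight up to 88 mm above the desk and tapers to 6 mm at its tip at 100 mm; origin on the post's axis at desk level; z up
- tape: bystander: roll of brown parcel tape lying flat on the desk, 76 mm in diameter, 54 mm hole, 24 mm high; origin at the centre of its underside; not to be moved
There are look-alikes about, which are no part of the job. Of the things shaped like the part that bears hub_orange_center, the orange one is meant.

How it is judged:
By the outcome, as a careful person would: the job done as asked, in the order asked, and still so for the second after the job is handed in, with the robot touching nothing.
It also fails if it takes over 118 s, if anything falls off the work surface, if the arm or the gripper's body presses on something with over 40 N, if the wrist force passes 120 N, or if a joint passes its speed limit or range.

### The arm

A 6-joint arm with a two-finger parallel gripper is mounted at the origin on the work surface. World frame = base frame: x ahead of the robot, y to its left, z up, the work surface at z = 0. Lengths are in m, angles in degrees, forces in N, time in s.
With the tool pointing down it reaches from about 0.25 to 0.725 m from the base axis. Payload 9.7 kg.
Tool frame: the origin (TCP) lies at the very end of the fingers, on their centre line; the grasp point (between the pads) lies 19 mm behind it (bot.grip_point_offset is the distance from the TCP to the grasp point, in m); y points along the fingers, x is the direction in which the jaws open and shut, and the axes are right-handed (so a half turn about y gives the same grasp; the last joint's range is limited). The gripper opens to 85 mm and grips with 20 to 120 N. Pads are 22 mm wide; open, the fingers measure 114 mm over their backs; the gripper's body (76 mm by 85 mm) begins 54 mm behind the grasp point. The pads swing forward as they close: fully open they stand 13 mm farther back than shut.
Start: joints at [-74.141, 4.979, 10.078, 95.1, 0, 90], TCP at [0.15, -0.529, 0.231] pointing down, gripper open.
Joint ranges: [-179.16, 179.16], [-48.56, 103.87], [-65.8, 70.77], [-126.05, 130.52], [-82.76, 87.17], [-180, 180]. Speed limits (degrees/s): [127.2, 127.2, 147.25, 180, 180, 180].

### API

Orientations are given as [roll, pitch, yaw] about the fixed x, y, z axes, in that order (R = Rz(yaw) Ry(pitch) Rx(roll)).
In Python, from workcell import bot gives the robot as it stands.
- The arm moves only by the shell command python3 -m inch 'ROWS' [FORCE]. ROWS is JSON, a list of rows, each a list of 3 entries, a list of its own where there are three numbers: the shift along the tool's x, y, z in mm, then the turn, a rotation vector about the tool's x, y, z in rad, then the finger opening in mm, from 0 to 85.4. In form: [[[x, y, z], [ax, ay, az], grip], ...]. A call has 1 to 20 rows; each row is the pose to reach, as a shift and turn from the pose measured when the call began, along the tool's axes at that moment; what a row does not reach only later rows make up. A row lasts 1/10 s, in which the tool goes at most 50 mm and 8.59 degrees, less where a joint would pass 70% of its speed; a pose out of reach is approached as far as the arm can. A call with a gripper value outside its range is refused whole. The fingers move at their own pace and stop on an object; FORCE is the grip in N (left out, the last holds). Time passes only in rows, so rows that repeat a pose let the fingers close. It gives the time, the measured TCP pose, the force and the opening at its end, in the units of the state.
- bot.get_obs(): the state, without advancing time (a new reading comes with each control period).
- bot.camera(name): name is "side" or "top" or "wrist"; returns a dict with "frame" (480x640x3 uint8, red, green, blue), "mtx" (3x3 intrinsics, pixels), "k1" (the pictures are not rectified: a ray, as slopes to the right and down, at radius r is drawn at 1 + k1 r^2 times it, then the intrinsics apply), "origin" and "orientation" of the camera in the world. Camera axes: x right, y down, z forward; pixel columns grow to the right and rows downward; lengths in m; the calibration is good to about 2 mm. A picture is of the moment at which its call begins. There is no depth.
- bot.job_done(): hands the job in, once; it reports no verdict.
Trained networks look in a picture, given as the dict that the camera call returned (one of the last four; its "shot" number tells which), for a name from the list of things; names that differ only in an ending like _2 or _b are one class to them, and where a whole thing is asked for, a point or a joint stands for the part that bears it (a point fixed in the world has none). Each returns a list of dicts, best first, with "confidence" (0 to 1); they miss things now and then, are a little off and sometimes report something else, mostly with a low value. They report only what shows in the picture. A call takes as long as a camera call. They do not tell look-alikes from the thing itself.
- bot.search_frame(picture, name): "box" ([left, top, right, bottom] in pixels, round what is visible of it).
- bot.cut_out(picture, name): "region" (480x640 bool, what is visible of it) and "box" ([left, top, right, bottom] in pixels, round what is visible of it).
The state is a dict: "time": time; "q": joint angles; "qd": joint speeds; "joint_efforts": joint torques, N m; "ee_pos": TCP position; "tcp_rot": TCP orientation; "wrist_force": force on the tool from outside, world axes, zero at the start; "torque": the same for the moment, N m; "opening": finger opening in m.
Only numpy, scipy, OpenCV 4.12 (cv2) and the standard library are available. Lean on these libraries where they do the work, as an engineer would, in place of code of your own. Each camera call takes 0.05 s, during which the arm holds its last target. There are 200 camera calls.

## Working session

There is one attempt and no reset: what is moved stays moved. The work goes in short steps, Python scripts to look and compute and a shell command to move; the robot and the scene stay as the last step left them, time stands still between calls to the robot, and variables do not carry over. Pictures are saved under pics/ and viewed, about 12 in all and at most 16, crops included, and the job is handed in when it is done.

```bash
ls; mkdir -p pics
python3 - <<'E'
from workcell import bot
import cv2,numpy as np
o=bot.get_obs(); print({k:np.round(v,3).tolist() for k,v in o.items()})
for n in ("side","top"):
    c=bot.camera(n); cv2.imwrite(f"pics/{n}0.png",c["frame"][:,:,::-1])
    print(n,c["mtx"],c["k1"],c["origin"],c["orientation"],c["shot"])
    for t in ["cart_blue_center","cart_yellow_center","hub_white_center","hub_orange_center","tray_blue_pad","tray_yellow_pad","post","tape"]:
        print(t,[(np.round(d["box"]).astype(int).tolist(),round(d["confidence"],2)) for d in bot.search_frame(c,t)][:4])
E
```

```text
pics
{'time': 0.0, 'q': [-74.144, 5.013, 10.035, 95.1, -0.001, 90.0], 'qd': [0.045, -0.045, -0.002, -0.014, 0.014, -0.045], 'joint_efforts': [-0.003, -52.039, 46.48, 0.016, -0.0, -0.0], 'ee_pos': [0.15, -0.529, 0.231], 'tcp_rot': [-90.001, 0.078, -74.143], 'wrist_force': [0.637, -0.311, 0.697], 'torque': [0.004, 0.04, 0.025], 'opening': 0.085}
side [[612.4020956    0.         309.67262094]
 [  0.         612.4020956  239.26109236]
 [  0.           0.           1.        ]] -0.16700535195386537 [0.16676986 0.8953205  0.82539674] [-127.07303743   -0.22929568 -153.26842988] 1
cart_blue_center [([230, 304, 266, 333], 0.86)]
cart_yellow_center [([323, 308, 356, 347], 0.74)]
hub_white_center [([360, 258, 394, 300], 0.77), ([283, 215, 329, 269], 0.37)]
hub_orange_center [([336, 185, 354, 218], 0.86), ([285, 186, 310, 216], 0.76), ([250, 177, 271, 211], 0.67)]
tray_blue_pad [([373, 180, 428, 214], 0.58), ([323, 311, 354, 347], 0.28)]
tray_yellow_pad []
post [([282, 213, 330, 268], 0.55)]
tape [([383, 228, 418, 258], 0.91)]
top [[470.46080343   0.         316.11988321]
 [  0.         470.46080343 234.20657017]
 [  0.           0.           1.        ]] 0.02316154962921895 [0.49673162 0.00293693 1.13735123] [-172.86781391   -0.41313265  -89.97985136] 2
cart_blue_center [([215, 219, 241, 246], 0.66), ([303, 295, 332, 325], 0.64)]
cart_yellow_center [([234, 288, 253, 317], 0.51)]
hub_white_center [([301, 294, 335, 330], 0.87)]
hub_orange_center [([396, 226, 416, 247], 0.86), ([365, 141, 388, 167], 0.66), ([379, 184, 399, 206], 0.63)]
tray_blue_pad [([424, 250, 484, 310], 0.77), ([303, 294, 332, 326], 0.51)]
tray_yellow_pad [([131, 266, 196, 331], 0.78), ([236, 292, 255, 318], 0.28)]
post [([313, 213, 350, 253], 0.88)]
tape [([364, 289, 394, 321], 0.7)]
```

View pics.

```bash
python3 -c "
import cv2
a=cv2.imread('pics/top0.png')[110:350,110:510]; cv2.imwrite('pics/top0c.png',cv2.resize(a,(800,480),interpolation=cv2.INTER_CUBIC))
a=cv2.imread('pics/side0.png')[150:370,180:480]; cv2.imwrite('pics/side0c.png',cv2.resize(a,(800,587),interpolation=cv2.INTER_CUBIC))"
```

```text
(no output)
```

View pics/top0c.png

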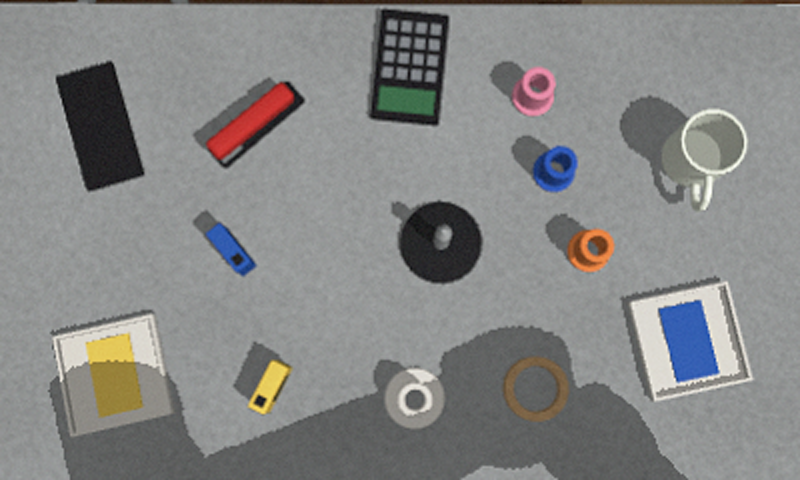

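View pics/side0c.png

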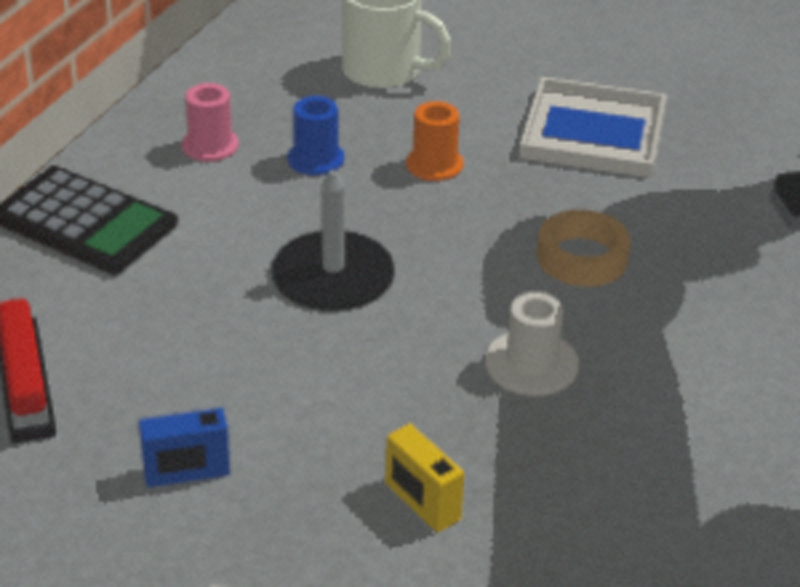

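Top picture: candidates shaped like the orange hub are pink (376,154), dark blue (388,194) and orange (406,236). Only the last is orange, and its flange is also the narrow one. The white hub is at (317,309), the post at (330,232), the blue cartridge at (228,232), the yellow cartridge at (244,303), the blue tray at (454,280), the yellow tray at (163,297) and the tape at (378,305). The mug and stapler are clutter.

```bash
cat > h.py <<'E'
import numpy as np,cv2
from scipy.optimize import minimize
from scipy.spatial.transform import Rotation as Ro
def proj(c,P):
    R=Ro.from_euler("xyz",c["orientation"],degrees=True).as_matrix()
    p=(np.asarray(P)-c["origin"])@R; s=p[:,:2]/p[:,2:]
    s=s*(1+c["k1"]*(s**2).sum(1))[:,None]
    return s@c["mtx"][:2,:2].T+c["mtx"][:2,2]
def unproj(c,uv,z):
    d=(np.atleast_2d(uv)-c["mtx"][:2,2])/c["mtx"][0,0]; s=d.copy()
    for _ in range(20): s=d/(1+c["k1"]*(s**2).sum(1))[:,None]
    R=Ro.from_euler("xyz",c["orientation"],degrees=True).as_matrix()
    r=np.c_[s,np.ones(len(s))]@R.T; o=np.array(c["origin"])
    return o+r*((z-o[2])/r[:,2])[:,None]
def circ(r,z,n=40):
    a=np.arange(n)*2*np.pi/n; return np.c_[r*np.cos(a),r*np.sin(a),0*a+z]
def box(l,w,z0,z1): return np.array([[x,y,z] for x in(-l/2,l/2) for y in(-w/2,w/2) for z in(z0,z1)])
def hub(R,z0=0): return [np.r_[circ(R,z0),circ(R,z0+.006)],np.r_[circ(.02,z0+.006),circ(.02,z0+.056)]]
def rod(z0,z1,r=.009): return np.r_[circ(r,z0),circ(r,z1)]
SH={"cart":[box(.06,.022,0,.048)],"white":hub(.036),"orange":hub(.026),"pad":[box(.09,.052,.006,.006)],
 "post":[np.r_[circ(.05,0),circ(.05,.008)],np.r_[rod(.008,.088),circ(.003,.1)]],"tape":[np.r_[circ(.038,0),circ(.038,.024)]]}
F=4
def render(c,shape,p,shp=(480,640)):
    x,y,a=p; M=np.array([[np.cos(a),-np.sin(a),0],[np.sin(a),np.cos(a),0],[0,0,1]])
    m=np.zeros((shp[0]*F,shp[1]*F),np.uint8)
    for S in shape:
        q=proj(c,S@M.T+[x,y,0]); h=cv2.convexHull(((q+.5)*F-.5).astype(np.float32))
        cv2.fillPoly(m,[np.round(h*16).astype(np.int32)],1,shift=4)
    return m
def fit(cm,shape,p0,yaw=True):
    """cm: list of (camera, mask)"""
    big=[(c,cv2.resize(m.astype(np.uint8),None,fx=F,fy=F,interpolation=cv2.INTER_NEAREST)) for c,m in cm]
    def cost(v):
        p=(v[0]/1e3,v[1]/1e3,v[2]/50 if yaw else 0); t=0
        for c,m in big:
            r=render(c,shape,p); t+=1-(r&m).sum()/max(1,(r|m).sum())
        return t/len(big)
    v=np.array([p0[0]*1e3,p0[1]*1e3,p0[2]*50])
    if not yaw: v=v[:2]
    for s in (12,4):
        n=len(v); r=minimize(cost,v,method="Nelder-Mead",options=dict(initial_simplex=np.r_[[v],v+s*np.eye(n)],xatol=.03,fatol=1e-5)); v=r.x
    return (v[0]/1e3,v[1]/1e3,v[2]/50 if yaw else 0),1-r.fun
def big(m):
    n,l,s,_=cv2.connectedComponentsWithStats(m.astype(np.uint8)); return l==1+np.argmax(s[1:,4])
def hue(c,lo,hi,s=90,v=40):
    h=cv2.cvtColor(c["frame"],cv2.COLOR_RGB2HSV); return (h[...,0]>=lo)&(h[...,0]<=hi)&(h[...,1]>=s)&(h[...,2]>=v)
def win(m,ctr,r):
    o=np.zeros_like(m,dtype=bool); x,y=map(int,ctr); sl=(slice(max(0,y-r),y+r),slice(max(0,x-r),x+r)); o[sl]=m[sl]; return o
def fillhull(m):
    k,_=cv2.findContours(m.astype(np.uint8),0,1); o=np.zeros(m.shape,np.uint8); cv2.fillPoly(o,[cv2.convexHull(np.vstack(k))],1); return o>0
def fill(m):
    k,_=cv2.findContours(m.astype(np.uint8),0,1); o=np.zeros(m.shape,np.uint8); cv2.drawContours(o,k,-1,1,-1); return o>0
E
cat > m1.py <<'E'
from workcell import bot
from h import *
T={}
cs={n:bot.camera(n) for n in("top","side")}
px={"top":dict(bc=(228,232),yc=(244,303),wh=(317,309),oh=(406,236),bp=(454,280),yp=(166,297),po=(330,232),ta=(378,305)),
    "side":dict(bc=(248,318),yc=(339,328),wh=(377,279),oh=(344,202),bp=(402,198),po=(306,240),ta=(400,243))}
net=dict(bc="cart_blue_center",yc="cart_yellow_center",wh="hub_white_center",oh="hub_orange_center",po="post",ta="tape")
shp=dict(bc="cart",yc="cart",wh="white",oh="orange",bp="pad",yp="pad",po="post",ta="tape")
h0=dict(bc=.02,yc=.02,wh=.02,oh=.02,bp=.006,yp=.006,po=.02,ta=.01)
ys=dict(bc=.65,yc=-.5,bp=.15,yp=.1)
ov={n:c["frame"][:,:,::-1].copy() for n,c in cs.items()}
for k in shp:
    res=[];ms=[]
    for n,c in cs.items():
        if k not in px[n]: continue
        u=px[n][k]
        if k in("bc","bp"): m=big(win(hue(c,100,128,110),u,45))
        elif k in("yc","yp"): m=big(win(hue(c,18,34,90),u,45))
        elif k=="oh": m=big(win(hue(c,4,18,120),u,45))
        else:
            d=[d for d in bot.cut_out(c,net[k]) if abs((d["box"][0]+d["box"][2])/2-u[0])<14 and abs((d["box"][1]+d["box"][3])/2-u[1])<14]
            if not d: print(k,n,"no mask"); continue
            m=d[0]["region"]
        m=fillhull(m) if shp[k] in("cart","pad","tape") else fill(m)
        p0=unproj(c,u,h0[k])[0]; ms.append((c,m)); yaw=k in ys
        best=max((fit([(c,m)],SH[shp[k]],(p0[0],p0[1],a),yaw) for a in ([ys[k],ys[k]-.5,ys[k]+.5,-ys[k],ys[k]+1.57] if yaw else [0])),key=lambda t:t[1])
        res.append((n,np.round(best[0],4).tolist(),round(best[1],3)))
        for S in SH[shp[k]]:
            a=best[0][2];M=np.array([[np.cos(a),-np.sin(a),0],[np.sin(a),np.cos(a),0],[0,0,1]])
            q=proj(c,S@M.T+[best[0][0],best[0][1],0]); cv2.polylines(ov[n],[np.round(cv2.convexHull(q.astype(np.float32))*16).astype(int)],True,(0,255,0),1,shift=4)
    if len(ms)==2:
        b=fit(ms,SH[shp[k]],best[0],k in ys); res.append(("both",np.round(b[0],4).tolist(),round(b[1],3)))
    print(k,res)
a=cv2.resize(ov["top"][140:350,120:500],(760,420)); cv2.imwrite("pics/ov_top.png",a)
E
python3 m1.py
```

```text
bc [('top', [0.6352, 0.2115, 3.8578], np.float64(0.923)), ('side', [0.6337, 0.2138, 0.6695], np.float64(0.95)), ('both', [0.6348, 0.2118, 0.686], np.float64(0.92))]
yc [('top', [0.4746, 0.162, -0.4651], np.float64(0.939)), ('side', [0.473, 0.1636, -0.4877], np.float64(0.958)), ('both', [0.474, 0.1624, -0.4864], np.float64(0.934))]
wh [('top', [0.4601, -0.0076, 0.0], np.float64(0.964)), ('side', [0.4581, -0.0032, 0.0], np.float64(0.937)), ('both', [0.4593, -0.007, 0.0], np.float64(0.922))]
oh [('top', [0.6368, -0.2186, 0.0], np.float64(0.923)), ('side', [0.6348, -0.2155, 0.0], np.float64(0.924)), ('both', [0.6362, -0.2181, 0.0], np.float64(0.917))]
bp [('top', [0.5281, -0.3348, 0.2095], np.float64(0.963)), ('side', [0.526, -0.3313, 3.3598], np.float64(0.941)), ('both', [0.5272, -0.334, 3.3422], np.float64(0.916))]
yp [('top', [0.4872, 0.3499, 0.2228], np.float64(0.951))]
po [('top', [0.6465, -0.0398, 0.0], np.float64(0.965)), ('side', [0.6444, -0.0351, 0.0], np.float64(0.951)), ('both', [0.6463, -0.0385, 0.0], np.float64(0.934))]
ta [('top', [0.4705, -0.1506, 0.0], np.float64(0.939)), ('side', [0.4691, -0.1463, 0.0], np.float64(0.952)), ('both', [0.4697, -0.1489, 0.0], np.float64(0.926))]
```

```bash
cat > go.py <<'E'
import sys; from workcell import bot; from h import *
def go(x,y,z,yaw=None):
    o=bot.get_obs(); R=Ro.from_euler("xyz",o["tcp_rot"],degrees=True)
    t=R if yaw is None else Ro.from_euler("xyz",[-90,0,yaw],degrees=True)
    s=R.inv().apply(np.array([x,y,z])-o["ee_pos"])*1e3
    return "shift",np.round(s,1).tolist(),"turn",np.round((R.inv()*t).as_rotvec(),3).tolist(),"rows",int(np.ceil(max(np.linalg.norm(s)/50,np.degrees((R.inv()*t).magnitude())/8.59)))
if __name__=="__main__":
    v=[float(a) for a in sys.argv[1:]]; print(*go(*v))
E
python3 go.py 0.46 -0.0065 0.2 -74
python3 - <<'E'
from workcell import bot; from h import *
c=bot.camera("wrist"); o=bot.get_obs(); R=Ro.from_euler("xyz",o["tcp_rot"],degrees=True)
print(c["mtx"][0],c["mtx"][1],c["k1"],"cam in tool",R.inv().apply(np.array(c["origin"])-o["ee_pos"]),"\n",R.inv().as_matrix()@Ro.from_euler("xyz",c["orientation"],degrees=True).as_matrix())
E
```

```text
shift [-418.1, 31.3, 440.7] turn [-0.0, -0.002, 0.0] rows 13
[410.16973849   0.         326.72597825] [  0.         410.16973849 243.80077632] -0.0829307063039599 cam in tool [ 0.00064079 -0.14372037  0.07521582] 
 [[ 9.99999861e-01  8.01930823e-05  5.21584332e-04]
 [-4.76015105e-04 -2.89575878e-01  9.57154943e-01]
 [ 2.27795446e-04 -9.57155058e-01 -2.89575799e-01]]
```

View pics/ov_top.png

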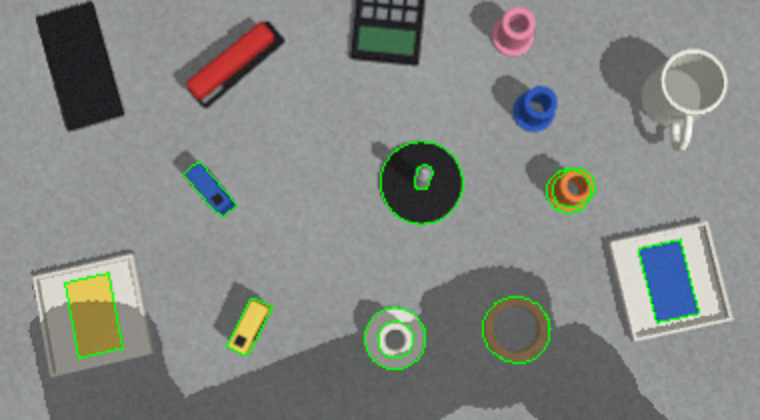

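Fit outlines sit on the objects. The orange hub is at (571,188) in this crop. Next I hover over the white hub and refine with the wrist camera.

```bash
python3 -m inch '[[[-418,31,441],[0,0,0],85],[[-418,31,441],[0,0,0],85],[[-418,31,441],[0,0,0],85],[[-418,31,441],[0,0,0],85],[[-418,31,441],[0,0,0],85],[[-418,31,441],[0,0,0],85],[[-418,31,441],[0,0,0],85],[[-418,31,441],[0,0,0],85],[[-418,31,441],[0,0,0],85],[[-418,31,441],[0,0,0],85],[[-418,31,441],[0,0,0],85],[[-418,31,441],[0,0,0],85],[[-418,31,441],[0,0,0],85],[[-418,31,441],[0,0,0],85],[[-418,31,441],[0,0,0],85],[[-418,31,441],[0,0,0],85]]' 60
cat > w.py <<'E'
# wrist fit: python3 w.py key x y [yaw] [png]
import sys; from workcell import bot; from h import *
k=sys.argv[1]; x,y=map(float,sys.argv[2:4]); a0=float(sys.argv[4]) if len(sys.argv)>4 else 0; png=sys.argv[5] if len(sys.argv)>5 else None
H=dict(bc=(100,128,110),bp=(100,128,110),yc=(18,34,90),yp=(18,34,90),oh=(4,18,120))
net=dict(wh="hub_white_center",po="post",ta="tape"); shp=dict(bc="cart",yc="cart",wh="white",oh="orange",bp="pad",yp="pad",po="post",ta="tape")[k]
c=bot.camera("wrist"); u=proj(c,[[x,y,.015]])[0]; print("expected px",u.round())
if k in H: m=big(win(hue(c,*H[k]),u,110))
else:
    d=bot.cut_out(c,net[k]); print([(np.round(e["box"]).astype(int).tolist(),round(e["confidence"],2)) for e in d])
    m=min(d,key=lambda e:np.hypot((e["box"][0]+e["box"][2])/2-u[0],(e["box"][1]+e["box"][3])/2-u[1]))["region"]
m=fillhull(m) if shp in("cart","pad","tape") else fill(m)
yaw=shp in("cart","pad"); S=SH[shp]
p,i=fit([(c,m)],S,(x,y,a0),yaw); print(k,"fit",np.round(p,4),"deg",round(np.degrees(p[2]),1),"iou",round(i,3))
if png:
    im=c["frame"][:,:,::-1].copy(); r=render(c,S,p); k_,_=cv2.findContours(cv2.resize(r,(640,480),interpolation=0),0,1); cv2.drawContours(im,k_,-1,(255,0,255),1); cv2.imwrite("pics/"+png,im)
E
python3 w.py wh .460 -.0065 0 w1.png
```

```text
time: 2.95
ee_pos: [0.4599, -0.0076, 0.2006]
tcp_rot: [-90.0, -0.0, -74.2]
wrist_force: [-1.2, -1.4, 1.0]
opening: 0.0848
expected px [324. 215.]
[([281, 169, 367, 254], 0.7)]
wh fit [ 0.4615 -0.005   0.    ] deg 0.0 iou 0.978
```

View pics/w1.png

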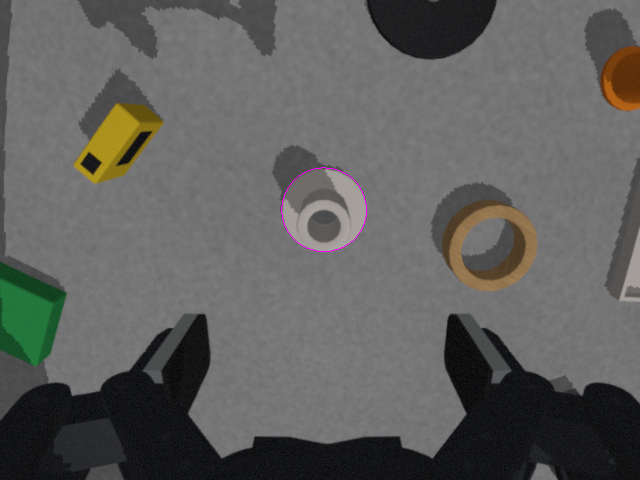

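```bash
python3 go.py .4612 -.0055 .09 -74;python3 go.py .4612 -.0055 .024 -74
```

```text
shift [-1.7, 110.6, 1.7] turn [-0.001, -0.004, 0.0] rows 3
shift [-1.8, 176.6, 1.6] turn [-0.001, -0.004, 0.0] rows 4
```

The wrist picture shows the white hub at (324,210), midway between the open fingers, with the tape at (490,246) well to the side. A green box is at the lower left (25,310). Descend and grip.

```bash
python3 -m inch '[[[-2,50,2],[0,0,0],85],[[-2,90,2],[0,0,0],80],[[-2,120,2],[0,0,0],75],[[-2,145,2],[0,0,0],70],[[-2,165,2],[0,0,0],65],[[-2,175,2],[0,0,0],60],[[-2,176,2],[0,0,0],50],[[-2,176,2],[0,0,0],40],[[-2,176,2],[0,0,0],30],[[-2,176,2],[0,0,0],30],[[-2,176,2],[0,0,0],30],[[-2,176,2],[0,0,0],30]]' 50
```

```text
time: 4.25
ee_pos: [0.4622, -0.0053, 0.0258]
tcp_rot: [-89.9, -0.1, -74.3]
wrist_force: [-0.3, 0.2, 7.1]
opening: 0.0376
```

```bash
python3 -m inch '[[[0,-20,0],[0,0,0],30],[[0,-50,0],[0,0,0],30],[[0,-90,0],[0,0,0],30],[[0,-130,0],[0,0,0],30],[[20,-155,30],[0,0,0],30],[[35,-165,60],[0,0,0],30],[[45,-165,80],[0,0,0],30],[[45,-165,80],[0,0,0],30],[[45,-165,80],[0,0,0],30]]'
python3 w.py po .6460 -.037 0 w2.png; python3 go.py .646 -.037 .14 -74
```

```text
time: 5.15
ee_pos: [0.5507, -0.0268, 0.1904]
tcp_rot: [-90.0, -0.0, -74.3]
wrist_force: [-0.3, -0.1, -0.7]
opening: 0.0384
expected px [374. 102.]
[([310, 33, 437, 168], 0.72)]
po fit [ 0.6475 -0.0378  0.    ] deg 0.0 iou 0.986
shift [35.9, 51.1, 89.3] turn [-0.002, -0.004, 0.001] rows 3
```

View pics/w2.png

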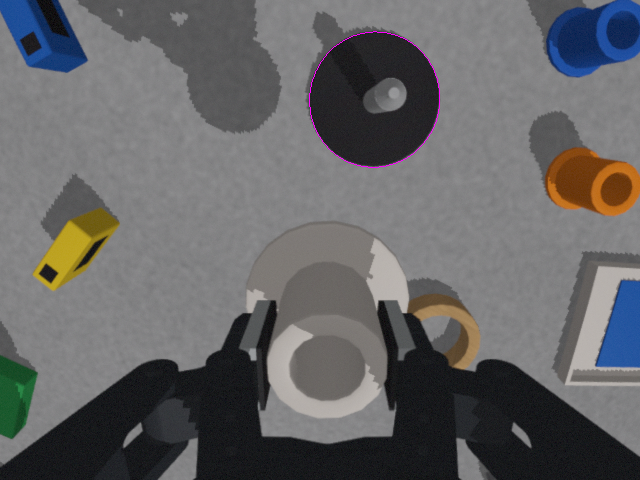

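The post base fits well at (374,100) with its tip at (394,94). The hub is held upright, flange front edge at row 222, columns 247 to 409. Now checking the hub's place in the hand.

```bash
cat > hand.py <<'E'
# fit the held hub's position in the tool frame: flange rim + boss top rim, python3 hand.py R tcp_above_underside
import sys; from workcell import bot; from h import *
R_,dz=map(float,sys.argv[1:3]); c=bot.camera("wrist"); o=bot.get_obs(); R=Ro.from_euler("xyz",o["tcp_rot"],degrees=True)
for dzt in (0,.004):
  for off in ([0,0],[0,.003],[.003,0]):
    h=np.array(o["ee_pos"])+R.apply([off[0],0,off[1]])-[0,0,dz+dzt]
    f=np.r_[proj(c,circ(R_,.006,200)+h),proj(c,circ(R_,0,200)+h)]; b=proj(c,circ(.012,.056,200)+h); t=proj(c,circ(.02,.056,200)+h)
    print(dzt,off,"flange top row %.1f L %.1f R %.1f"%(f[:,1].min(),f[:,0].min(),f[:,0].max()),"bore L %.1f R %.1f T %.1f B %.1f"%(b[:,0].min(),b[:,0].max(),b[:,1].min(),b[:,1].max()),"rim bottom %.1f L %.1f R %.1f"%(t[:,1].max(),t[:,0].min(),t[:,0].max()))
E
python3 hand.py .036 .0258
python3 - <<'E'
import cv2
a=cv2.imread('pics/w2.png')[210:430,230:430]; cv2.imwrite('pics/w2c.png',cv2.resize(a,(540,594),interpolation=cv2.INTER_NEAREST))
E
```

```text
0 [0, 0] flange top row 216.6 L 242.3 R 407.6 bore L 287.1 R 362.1 T 332.8 B 397.2 rim bottom 416.9 L 262.1 R 387.0
0 [0, 0.003] flange top row 209.7 L 241.9 R 408.1 bore L 286.8 R 362.3 T 324.2 B 389.6 rim bottom 409.6 L 261.6 R 387.5
0 [0.003, 0] flange top row 216.6 L 249.2 R 414.5 bore L 296.4 R 371.4 T 332.8 B 397.2 rim bottom 416.9 L 271.4 R 396.4
0.004 [0, 0] flange top row 214.6 L 244.1 R 405.9 bore L 288.1 R 361.1 T 326.7 B 389.7 rim bottom 409.0 L 263.9 R 385.4
0.004 [0, 0.003] flange top row 207.8 L 243.7 R 406.4 bore L 287.9 R 361.3 T 318.2 B 382.3 rim bottom 401.9 L 263.4 R 385.8
0.004 [0.003, 0] flange top row 214.6 L 250.8 R 412.7 bore L 297.3 R 370.2 T 326.7 B 389.7 rim bottom 409.0 L 273.0 R 394.4
```

View pics/w2c.png

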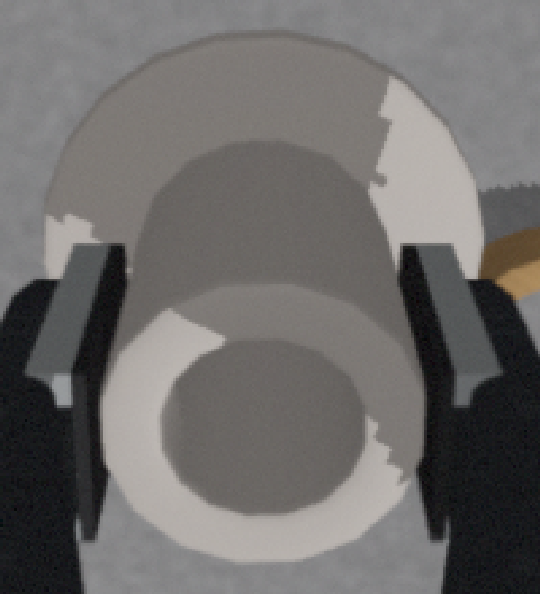

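```bash
python3 go.py .6485 -.0366 .14 -74.3; python3 go.py .6485 -.0366 .112 -74.3
```

```text
shift [36.3, 51.3, 91.8] turn [-0.002, 0.001, 0.001] rows 3
shift [36.2, 79.3, 91.7] turn [-0.002, 0.001, 0.001] rows 3
```

```bash
python3 -m inch '[[[15,10,35],[0,0,0],30],[[30,20,75],[0,0,0],30],[[36,40,92],[0,0,0],30],[[36,50,92],[0,0,0],30],[[36,51,92],[0,0,0],30],[[36,60,92],[0,0,0],30],[[36,70,92],[0,0,0],30],[[36,79,92],[0,0,0],30],[[36,79,92],[0,0,0],30]]'
python3 - <<'E'
from workcell import bot; import cv2
c=bot.camera("side"); a=c["frame"][150:330,220:460,::-1]; cv2.imwrite("pics/s3.png",cv2.resize(a,(800,600),interpolation=2))
E
python3 go.py .6485 -.0366 .034 -74.3
```

```text
time: 6.2
ee_pos: [0.6478, -0.0363, 0.111]
tcp_rot: [-90.0, -0.0, -74.2]
wrist_force: [-0.4, -0.0, 0.1]
opening: 0.0384
shift [0.4, 77.8, 0.2] turn [-0.001, 0.001, 0.001] rows 2
```

View pics/s3.png

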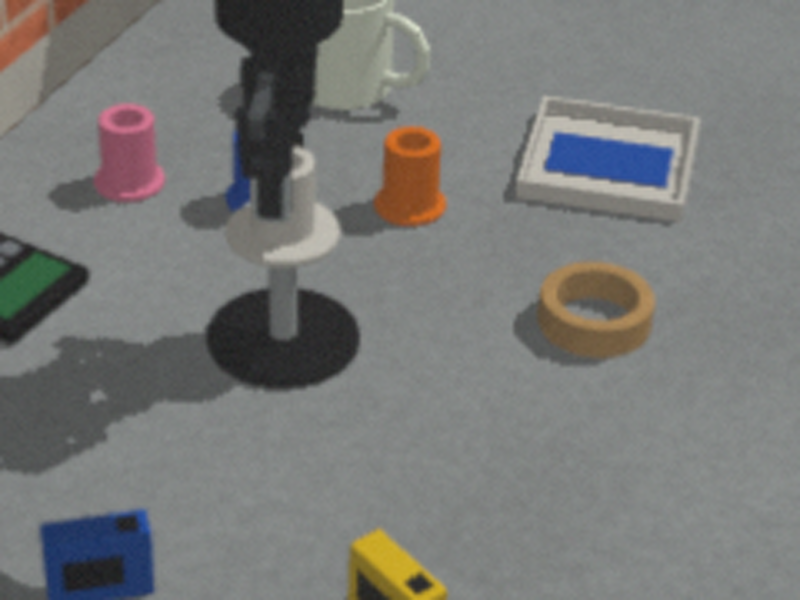

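The white hub's flange at (283,230) is centred over the post with no lateral force. Lower it fully.

```bash
python3 -m inch '[[[0,15,0],[0,0,0],30],[[0,30,0],[0,0,0],30],[[0,45,0],[0,0,0],30],[[0,60,0],[0,0,0],30],[[0,70,0],[0,0,0],30],[[0,75,0],[0,0,0],30],[[0,75,0],[0,0,0],30]]'
```

```text
time: 6.95
ee_pos: [0.6478, -0.0363, 0.0359]
tcp_rot: [-90.0, -0.0, -74.2]
wrist_force: [-0.0, -0.2, -1.1]
opening: 0.038
```

```bash
python3 -m inch '[[[0,2,0],[0,0,0],30],[[0,2,0],[0,0,0],45],[[0,2,0],[0,0,0],60],[[0,2,0],[0,0,0],75],[[0,0,0],[0,0,0],85],[[0,0,0],[0,0,0],85],[[0,-20,0],[0,0,0],85],[[0,-60,0],[0,0,0],85],[[0,-110,0],[0,0,0],85],[[0,-140,0],[0,0,0],85],[[0,-155,0],[0,0,0],85],[[0,-155,0],[0,0,0],85]]'
python3 go.py .638 -.215 .19 -74.2
```

```text
time: 8.15
ee_pos: [0.6488, -0.0363, 0.194]
tcp_rot: [-89.7, -0.1, -74.2]
wrist_force: [-0.2, -0.1, 0.5]
opening: 0.085
shift [169.0, 4.0, -58.9] turn [-0.004, -0.001, 0.002] rows 4
```

```bash
python3 -m inch '[[[169,4,-59],[0,0,0],85],[[169,4,-59],[0,0,0],85],[[169,4,-59],[0,0,0],85],[[169,4,-59],[0,0,0],85],[[169,4,-59],[0,0,0],85],[[169,4,-59],[0,0,0],85]]'
python3 w.py oh .638 -.216 0 w4.png
python3 - <<'E'
import cv2
a=cv2.imread('pics/w4.png')[60:360,120:520]; cv2.imwrite('pics/w4c.png',cv2.resize(a,(800,600)))
E
python3 go.py .638 -.216 .026 -74.2
```

```text
time: 8.75
ee_pos: [0.6374, -0.2154, 0.1883]
tcp_rot: [-89.8, -0.0, -74.3]
wrist_force: [-0.7, 0.4, -0.1]
opening: 0.0849
expected px [327. 219.]
oh fit [ 0.6379 -0.2172  0.    ] deg 0.0 iou 0.957
shift [1.5, 162.8, -0.6] turn [-0.003, -0.001, 0.001] rows 4
```

View pics/w4c.png

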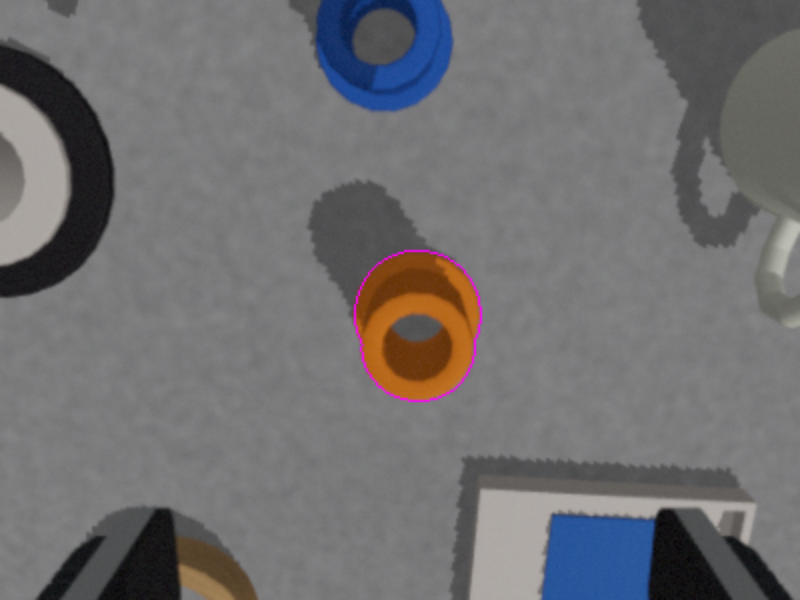

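The enlarged crop confirms the orange narrow-flanged hub at (418,325), while the dark blue look-alike at (385,35) is well clear. Grip it.

```bash
python3 -m inch '[[[1,50,-1],[0,0,0],85],[[1,90,-1],[0,0,0],80],[[1,120,-1],[0,0,0],75],[[1,145,-1],[0,0,0],70],[[1,158,-1],[0,0,0],65],[[1,163,-1],[0,0,0],55],[[1,163,-1],[0,0,0],45],[[1,163,-1],[0,0,0],30],[[1,163,-1],[0,0,0],30],[[1,163,-1],[0,0,0],30],[[1,163,-1],[0,0,0],30],[[1,163,-1],[0,0,0],30]]' 50
python3 -m inch '[[[0,-20,0],[0,0,0],30],[[0,-50,0],[0,0,0],30],[[0,-90,0],[0,0,0],30],[[0,-130,0],[0,0,0],30],[[0,-165,0],[0,0,0],30],[[0,-185,0],[0,0,0],30],[[0,-190,0],[0,0,0],30],[[0,-190,0],[0,0,0],30]]'
python3 hand.py .026 .0255 | head -2;python3 - <<'E'
from workcell import bot; import cv2
c=bot.camera("wrist");a=c["frame"][210:430,230:430,::-1]; cv2.imwrite('pics/w5c.png',cv2.resize(a,(540,594),interpolation=cv2.INTER_NEAREST))
E
```

```text
time: 10.0
ee_pos: [0.6383, -0.2159, 0.0271]
tcp_rot: [-89.7, -0.1, -74.3]
wrist_force: [0.1, 0.0, 6.4]
opening: 0.0388
time: 10.8
ee_pos: [0.6374, -0.216, 0.217]
tcp_rot: [-89.7, -0.1, -74.3]
wrist_force: [0.6, -0.2, -1.5]
opening: 0.0391
0 [0, 0] flange top row 239.5 L 265.1 R 383.8 bore L 286.8 R 361.2 T 331.5 B 395.7 rim bottom 415.3 L 262.1 R 386.0
0 [0, 0.003] flange top row 232.8 L 264.8 R 384.1 bore L 286.5 R 361.5 T 323.0 B 388.1 rim bottom 408.0 L 261.6 R 386.4
```

View pics/w5c.png

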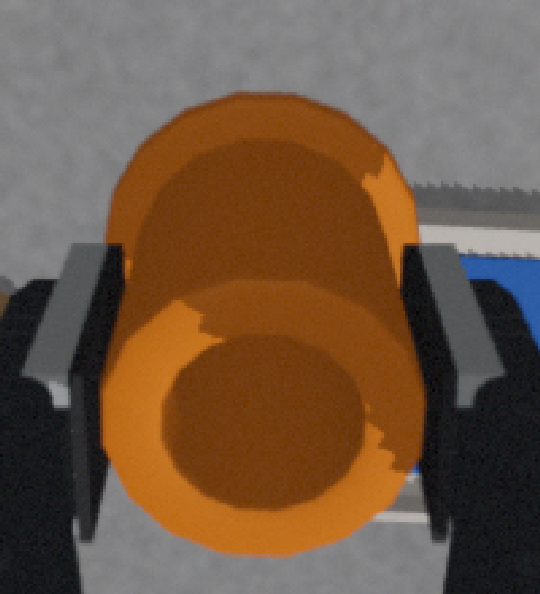

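```bash
python3 go.py .6482 -.0363 .217 -74.3;python3 go.py .6482 -.0363 .092 -74.3
```

```text
shift [-169.6, -1.7, 59.6] turn [-0.003, 0.001, 0.0] rows 4
shift [-169.7, 123.3, 59.2] turn [-0.003, 0.001, 0.0] rows 5
```

```bash
python3 -m inch '[[[-30,0,10],[0,0,0],30],[[-70,0,25],[0,0,0],30],[[-115,0,40],[0,0,0],30],[[-150,0,53],[0,0,0],30],[[-170,0,59.5],[0,0,0],30],[[-170,30,59.5],[0,0,0],30],[[-170,60,59.5],[0,0,0],30],[[-170,75,59.5],[0,0,0],30],[[-170,88,59.5],[0,0,0],30],[[-170,98,59.5],[0,0,0],30],[[-170,108,59.5],[0,0,0],30],[[-170,114,59.5],[0,0,0],30],[[-170,114,59.5],[0,0,0],30]]'
python3 - <<'E'
from workcell import bot; import cv2
c=bot.camera("side"); a=c["frame"][170:290,230:390,::-1]; cv2.imwrite("pics/s6.png",cv2.resize(a,(800,600),interpolation=2))
E
```

```text
time: 12.2
ee_pos: [0.6481, -0.036, 0.1005]
tcp_rot: [-89.9, 0.0, -74.3]
wrist_force: [1.1, 0.3, -1.2]
opening: 0.0387
```

View pics/s6.png

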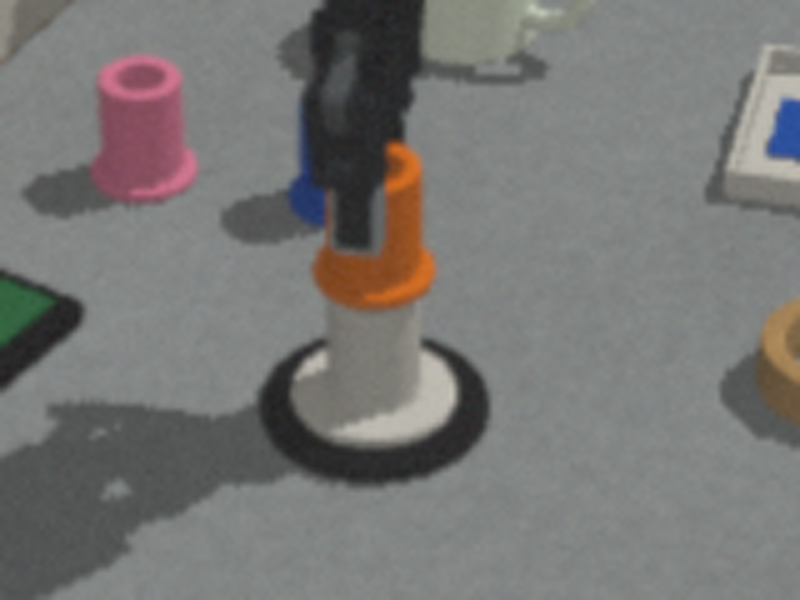

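The white hub sits home on the base (375,395), and the orange hub is on the post about 9 mm above the white boss. Seat it and let go.

```bash
python3 -m inch '[[[0,4,0],[0,0,0],30],[[0,7,0],[0,0,0],30],[[0,9,0],[0,0,0],30],[[0,9,0],[0,0,0],30]]'; python3 -m inch '[[[0,0,0],[0,0,0],45],[[0,0,0],[0,0,0],60],[[0,0,0],[0,0,0],75],[[0,0,0],[0,0,0],85],[[0,0,0],[0,0,0],85],[[0,-20,0],[0,0,0],85],[[0,-60,0],[0,0,0],85],[[0,-100,0],[0,0,0],85],[[0,-110,0],[0,0,0],85],[[0,-110,0],[0,0,0],85]]'; python3 go.py .635 .213 .2 -50.7
```

```text
time: 12.65
ee_pos: [0.6483, -0.036, 0.092]
tcp_rot: [-89.8, -0.0, -74.3]
wrist_force: [0.9, 0.2, -0.7]
opening: 0.0391
time: 13.65
ee_pos: [0.6489, -0.0361, 0.2041]
tcp_rot: [-89.6, -0.1, -74.3]
wrist_force: [0.2, 0.8, 0.3]
opening: 0.085
shift [-243.5, 4.2, 54.2] turn [-0.006, -0.411, 0.003] rows 5
```

```bash
python3 -m inch '[[[-244,4,54],[0,-0.41,0],85],[[-244,4,54],[0,-0.41,0],85],[[-244,4,54],[0,-0.41,0],85],[[-244,4,54],[0,-0.41,0],85],[[-244,4,54],[0,-0.41,0],85],[[-244,4,54],[0,-0.41,0],85],[[-244,4,54],[0,-0.41,0],85]]'
python3 w.py bc .6355 .2125 .68 w7.png
```

```text
time: 14.35
ee_pos: [0.6339, 0.2146, 0.1978]
tcp_rot: [-89.9, -0.2, -50.6]
wrist_force: [-0.4, -0.3, 0.1]
opening: 0.0854
expected px [328. 216.]
bc fit [0.636  0.2114 0.6781] deg 38.9 iou 0.964
```

View pics/w7.png

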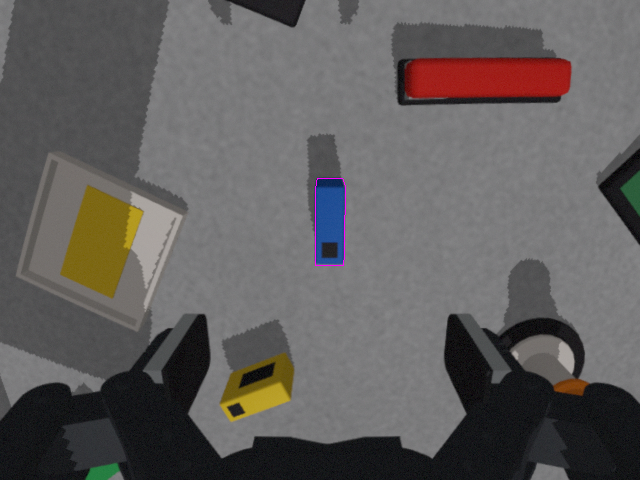

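Blue cartridge at (330,221), outline exact. It lies along tool z and is centred between the jaws.

```bash
python3 go.py .6355 .212 .016 -51.1
```

```text
shift [1.3, 182.4, -0.4] turn [-0.003, 0.006, 0.003] rows 4
```

```bash
python3 -m inch '[[[1.5,50,0],[0,0.006,0],85],[[1.5,95,0],[0,0.006,0],75],[[1.5,130,0],[0,0.006,0],65],[[1.5,160,0],[0,0.006,0],60],[[1.5,176,0],[0,0.006,0],50],[[1.5,182,0],[0,0.006,0],40],[[1.5,182,0],[0,0.006,0],30],[[1.5,182,0],[0,0.006,0],20],[[1.5,182,0],[0,0.006,0],12],[[1.5,182,0],[0,0.006,0],12],[[1.5,182,0],[0,0.006,0],12],[[1.5,182,0],[0,0.006,0],12],[[1.5,182,0],[0,0.006,0],12]]' 40
python3 -m inch '[[[0,-10,0],[0,0,0],12],[[0,-30,0],[0,0,0],12],[[0,-70,0],[0,0,0],12],[[0,-110,0],[0,0,0],12],[[0,-150,0],[0,0,0],12],[[0,-185,0],[0,0,0],12],[[0,-185,0],[0,0,0],12],[[0,-185,0],[0,0,0],12]]'
python3 - <<'E'
from workcell import bot; import cv2
c=bot.camera("wrist");cv2.imwrite('pics/w8c.png',c["frame"][:,:,::-1])
E
python3 go.py .47 -.31 .2 -78
```

```text
time: 15.7
ee_pos: [0.6367, 0.2123, 0.0179]
tcp_rot: [-89.7, -0.2, -51.1]
wrist_force: [0.7, -1.2, 6.1]
opening: 0.0218
time: 16.5
ee_pos: [0.6359, 0.2125, 0.2042]
tcp_rot: [-89.6, -0.3, -51.1]
wrist_force: [0.3, 0.7, -0.8]
opening: 0.0214
shift [302.3, 1.7, -457.0] turn [-0.006, 0.47, 0.003] rows 11
```

View pics/w8c.png

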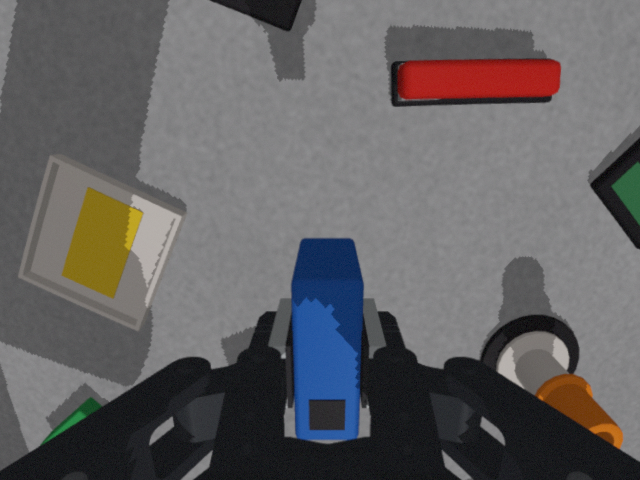

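Cartridge held straight, front edge at row 238, vent (327,415). Carry it to a spot short of the blue tray, with the yaw already set for placing.

```bash
python3 go.py .44 -.352 .2 -78
```

```text
shift [316.2, 1.5, -506.7] turn [-0.006, 0.47, 0.003] rows 12
```

```bash
python3 -m inch '[[[15,0,-25],[0,0.02,0],12],[[38,0,-60],[0,0.06,0],12],[[63,0,-101],[0,0.1,0],12],[[88,0,-141],[0,0.14,0],12],[[113,0,-181],[0,0.18,0],12],[[138,0,-221],[0,0.22,0],12],[[163,0,-261],[0,0.26,0],12],[[188,0,-301],[0,0.3,0],12],[[213,0,-341],[0,0.34,0],12],[[238,0,-381],[0,0.38,0],12],[[263,0,-421],[0,0.42,0],12],[[288,0,-461],[0,0.46,0],12],[[308,0,-495],[0,0.47,0],12],[[316,2,-507],[0,0.47,0],12],[[316,2,-507],[0,0.47,0],12],[[316,2,-507],[0,0.47,0],12]]'
python3 w.py bp .528 -.333 .2 w9.png; python3 go.py .5285 -.3330 .1 -78
```

```text
time: 18.15
ee_pos: [0.4395, -0.3513, 0.1985]
tcp_rot: [-89.7, 0.0, -78.0]
wrist_force: [-0.2, 0.3, -0.6]
opening: 0.0213
expected px [327. 102.]
bp fit [ 0.5288 -0.3338  0.2144] deg 12.3 iou 0.989
shift [0.9, 99.4, 89.9] turn [-0.005, 0.001, 0.0] rows 3
```

View pics/w9.png

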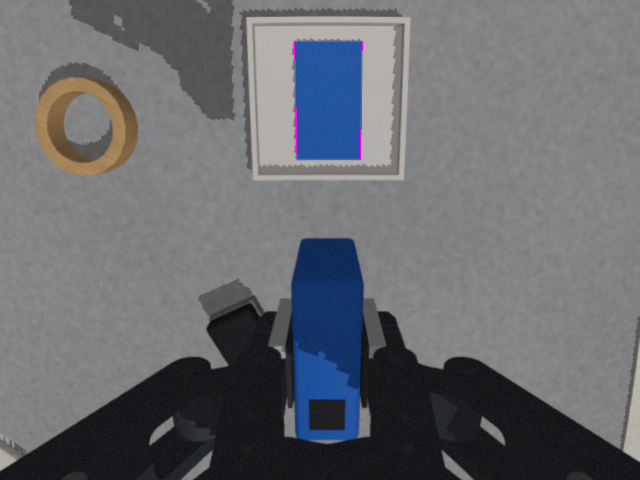

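Run:
```python
from workcell import bot; from h import *
c=bot.camera("wrist"); o=bot.get_obs(); R=Ro.from_euler("xyz",o["tcp_rot"],degrees=True)
for d in (0,-.0015,-.003):
    q=proj(c,np.array(o["ee_pos"])+R.apply([[0,.0179,.03+d],[0,.0179-.048,.03+d],[0,.0179-.048,-.03+d]]));print(d,"bottom front, top front, top rear rows",q[:,1].round(1),q[:,0].round(1))
g=c["frame"][225:300,310:345].astype(float).mean(1).sum(1); print("edges",[(225+i,round(g[i+1]-g[i])) for i in range(74) if abs(g[i+1]-g[i])>15])
g=c["frame"][430:450,335:355].astype(float).mean(1).sum(1); print("rear",[(430+i,round(g[i+1]-g[i])) for i in range(19) if abs(g[i+1]-g[i])>15])
```

```text
0 bottom front, top front, top rear rows [235.  278.6 439.9] [324.9 324.2 324.7]
-0.0015 bottom front, top front, top rear rows [238.5 283.3 443.3] [324.9 324.3 324.7]
-0.003 bottom front, top front, top rear rows [242.  287.9 446.7] [325.  324.3 324.7]
edges [(236, -38), (237, -102), (238, -85)]
rear [(430, 17), (438, -17), (439, -21), (440, -50), (441, -64), (442, -34)]
```

```bash
python3 go.py .5296 -.3326 .0245 -77.7
```

```text
shift [0.8, 175.3, 90.3] turn [-0.006, -0.004, 0.001] rows 4
```

```bash
python3 -m inch '[[[0,10,20],[-0.006,-0.004,0],12],[[0.5,25,50],[-0.006,-0.004,0],12],[[0.8,50,80],[-0.006,-0.004,0],12],[[0.8,80,90],[-0.006,-0.004,0],12],[[0.8,110,90],[-0.006,-0.004,0],12],[[0.8,135,90],[-0.006,-0.004,0],12],[[0.8,155,90],[-0.006,-0.004,0],12],[[0.8,167,90],[-0.006,-0.004,0],12],[[0.8,172,90],[-0.006,-0.004,0],12],[[0.8,174,90],[-0.006,-0.004,0],12],[[0.8,174,90],[-0.006,-0.004,0],12]]'; python3 go.py .5296 -.3326 .024 -77.7
```

```text
time: 19.35
ee_pos: [0.5297, -0.3327, 0.0266]
tcp_rot: [-90.0, -0.1, -77.7]
wrist_force: [0.0, 0.1, 0.3]
opening: 0.0215
shift [-0.1, 2.6, -0.1] turn [-0.001, 0.001, 0.002] rows 1
```

```bash
python3 -m inch '[[[0,1.5,0],[0,0,0],12],[[0,2.6,0],[0,0,0],12],[[0,2.6,0],[0,0,0],12],[[0,2.6,0],[0,0,0],12]]'; python3 -m inch '[[[0,0,0],[0,0,0],26],[[0,0,0],[0,0,0],32],[[0,0,0],[0,0,0],40],[[0,0,0],[0,0,0],45],[[0,0,0],[0,0,0],45],[[0,-20,0],[0,0,0],50],[[0,-55,0],[0,0,0],60],[[0,-100,0],[0,0,0],80],[[0,-145,0],[0,0,0],85],[[0,-170,0],[0,0,0],85],[[0,-170,0],[0,0,0],85]]'; python3 go.py .473 .163 .2 62.2; python3 -c "
from workcell import bot; print(bot.get_obs()['q'])"
```

```text
time: 19.75
ee_pos: [0.5298, -0.3328, 0.0242]
tcp_rot: [-90.0, -0.1, -77.7]
wrist_force: [0.4, 0.7, -0.2]
opening: 0.0213
time: 20.85
ee_pos: [0.5308, -0.3333, 0.199]
tcp_rot: [-89.7, -0.4, -77.7]
wrist_force: [1.2, 0.6, -1.2]
opening: 0.085
shift [-497.2, -3.9, 49.5] turn [0.005, -2.441, 0.01] rows 17
[-3.21061673e+01  1.47165883e+01  1.75841585e+01  9.23699279e+01
 -3.72651152e-02  1.35561994e+02]
```

```bash
python3 -m inch '[[[-50,-4,5],[0,-0.15,0],85],[[-100,-4,10],[0,-0.3,0],85],[[-150,-4,15],[0,-0.45,0],85],[[-200,-4,20],[0,-0.6,0],85],[[-240,-4,25],[0,-0.75,0],85],[[-280,-4,30],[0,-0.9,0],85],[[-320,-4,35],[0,-1.05,0],85],[[-360,-4,40],[0,-1.2,0],85],[[-400,-4,45],[0,-1.35,0],85],[[-430,-4,48],[0,-1.5,0],85],[[-460,-4,50],[0,-1.65,0],85],[[-480,-4,50],[0,-1.8,0],85],[[-497,-4,50],[0,-1.95,0],85],[[-497,-4,50],[0,-2.1,0],85],[[-497,-4,50],[0,-2.25,0],85],[[-497,-4,50],[0,-2.4,0],85],[[-497,-4,50],[0,-2.44,0],85],[[-497,-4,50],[0,-2.44,0],85],[[-497,-4,50],[0,-2.44,0],85],[[-497,-4,50],[0,-2.44,0],85]]'
python3 w.py yc .474 .163 -.48 w10.png
python3 - <<'E'
from workcell import bot; from h import *
for n,u in (("top",(454,280)),("side",(402,190))):
    c=bot.camera(n); m=fillhull(big(win(hue(c,100,128,110),u,32)))
    u_=[SH["cart"][0]+[0,0,.006]]+SH["pad"]
    print(n,"cart+pad union area fit iou",fit([(c,m)],u_,(.528,-.333,.21)))
    im=c["frame"][u[1]-50:u[1]+50,u[0]-60:u[0]+60,::-1]; cv2.imwrite(f"pics/b_{n}.png",cv2.resize(im,(480,400),interpolation=2))
a=np.hstack([cv2.resize(cv2.imread(f"pics/b_{n}.png"),(400,333)) for n in("top","side")]); w=cv2.resize(cv2.imread("pics/w10.png")[100:400],(569,267)); w=cv2.copyMakeBorder(w,0,0,0,231,0); cv2.imwrite("pics/combo10.png",np.vstack([a,w]))
E
```

```text
time: 22.85
ee_pos: [0.4734, 0.1629, 0.1998]
tcp_rot: [-90.5, 0.1, 62.1]
wrist_force: [-1.1, -0.5, 0.4]
opening: 0.0851
expected px [327. 211.]
yc fit [ 0.4756  0.1626 -0.475 ] deg -27.2 iou 0.97
top cart+pad union area fit iou ((np.float64(0.5280652745449718), np.float64(-0.33467523734535864), np.float64(0.2152411820940757)), np.float64(0.9623067949839603))
side cart+pad union area fit iou ((np.float64(0.5261631260248798), np.float64(-0.33080295989341413), np.float64(0.18910718139436425)), np.float64(0.9074443705182228))
```

View pics/combo10.png

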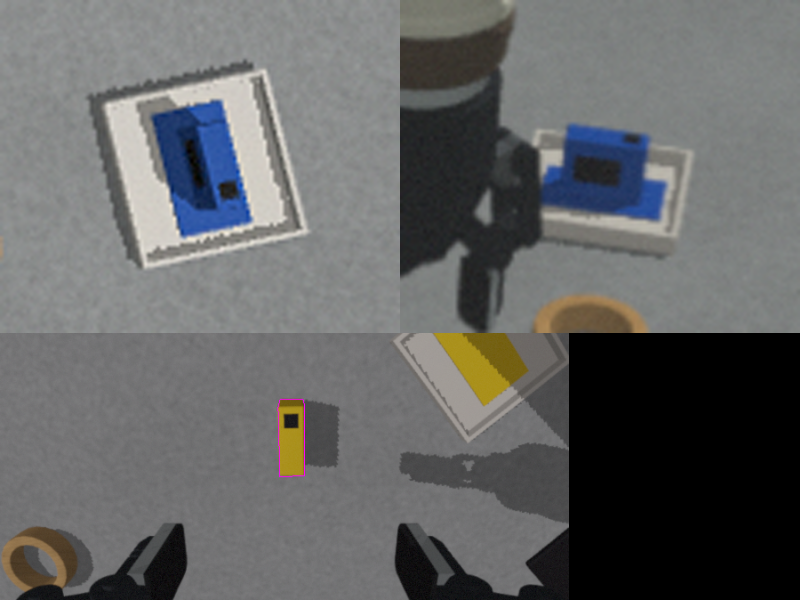

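The top and side crops show the blue cartridge standing upright, centred along its pad. The yellow cartridge in the wrist view is at crop (291,438), lengthwise between the jaws. Grip it.

```bash
python3 go.py .4751 .1618 .016 62.8
```

```text
shift [0.0, 184.0, -0.3] turn [0.009, -0.012, -0.001] rows 4
```

```bash
python3 -m inch '[[[0,50,0],[0.009,-0.012,0],85],[[0,95,0],[0.009,-0.012,0],75],[[0,130,0],[0.009,-0.012,0],65],[[0,160,0],[0.009,-0.012,0],60],[[0,177,0],[0.009,-0.012,0],50],[[0,183,0],[0.009,-0.012,0],40],[[0,184,0],[0.009,-0.012,0],30],[[0,184,0],[0.009,-0.012,0],20],[[0,184,0],[0.009,-0.012,0],12],[[0,184,0],[0.009,-0.012,0],12],[[0,184,0],[0.009,-0.012,0],12],[[0,184,0],[0.009,-0.012,0],12],[[0,184,0],[0.009,-0.012,0],12]]' 40
python3 -m inch '[[[0,-10,0],[0,0,0],12],[[0,-30,0],[0,0,0],12],[[0,-70,0],[0,0,0],12],[[0,-110,0],[0,0,0],12],[[0,-150,0],[0,0,0],12],[[0,-185,0],[0,0,0],12],[[0,-185,0],[0,0,0],12],[[0,-185,0],[0,0,0],12]]'
python3 go.py .575 .372 .2 102.5
```

```text
time: 24.3
ee_pos: [0.4753, 0.1621, 0.0168]
tcp_rot: [-90.0, 0.0, 62.8]
wrist_force: [-0.4, 0.4, 5.6]
opening: 0.0216
time: 25.1
ee_pos: [0.4755, 0.1623, 0.2025]
tcp_rot: [-90.1, -0.0, 62.8]
wrist_force: [0.2, 0.8, -1.3]
opening: 0.0213
shift [232.0, 2.6, 7.4] turn [0.002, -0.693, 0.0] rows 5
```

```bash
python3 -m inch '[[[35,0,0],[0,-0.1,0],12],[[75,0,2],[0,-0.23,0],12],[[115,0,4],[0,-0.36,0],12],[[155,0,6],[0,-0.49,0],12],[[195,2,7],[0,-0.61,0],12],[[225,2,7],[0,-0.69,0],12],[[232,2,7],[0,-0.69,0],12],[[232,2,7],[0,-0.69,0],12],[[232,2,7],[0,-0.69,0],12]]'
python3 w.py yp .488 .350 .2 w11.png
python3 - <<'E'
from workcell import bot; from h import *
c=bot.camera("wrist"); o=bot.get_obs(); R=Ro.from_euler("xyz",o["tcp_rot"],degrees=True)
for d in (0,-.0015,-.003):
    q=proj(c,np.array(o["ee_pos"])+R.apply([[0,.0168,.03+d],[0,.0168-.048,.03+d],[0,.0168-.048,-.03+d]]));print(d,"bottom front, top front, top rear rows",q[:,1].round(1),q[:,0].round(1))
g=c["frame"][225:300,310:345].astype(float).mean(1).sum(1); print("edges",[(225+i,round(g[i+1]-g[i])) for i in range(74) if abs(g[i+1]-g[i])>15])
g=c["frame"][430:455,335:355].astype(float).mean(1).sum(1); print("rear",[(430+i,round(g[i+1]-g[i])) for i in range(24) if abs(g[i+1]-g[i])>15])
E
```

```text
time: 26.0
ee_pos: [0.5749, 0.3709, 0.1999]
tcp_rot: [-90.0, 0.1, 102.2]
wrist_force: [-0.3, 0.4, -0.9]
opening: 0.0214
expected px [325.  98.]
yp fit [0.489  0.3505 0.2266] deg 13.0 iou 0.978
0 bottom front, top front, top rear rows [230.  272.5 436.7] [328.2 328.6 328.3]
-0.0015 bottom front, top front, top rear rows [233.5 277.2 440.2] [328.1 328.6 328.3]
-0.003 bottom front, top front, top rear rows [237.1 282.  443.6] [328.1 328.6 328.3]
edges [(230, -35), (231, -37), (269, 18), (270, 24), (271, 23), (272, 18), (290, -122), (291, -136), (292, -31)]
rear [(433, 46), (434, 63), (435, 21), (438, -43), (439, -74), (440, -78), (441, -64), (442, -33), (448, -18)]
```

View pics/w11.png

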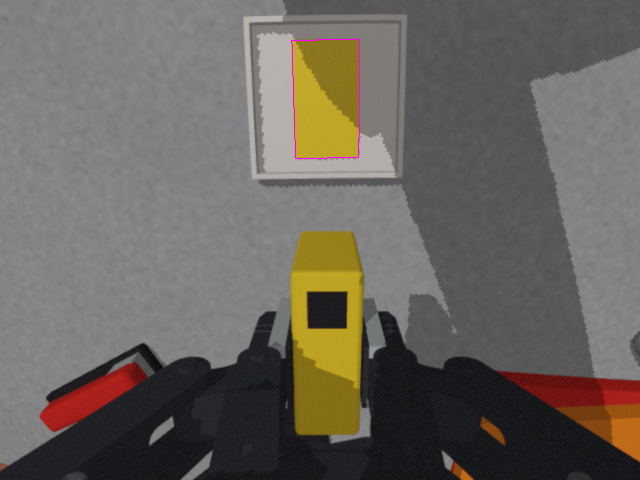

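```bash
python3 go.py .4887 .3506 .0245 103
```

```text
shift [-1.3, 176.3, 88.9] turn [0.001, -0.013, -0.001] rows 4
```

```bash
python3 -m inch '[[[0,10,20],[0,-0.006,0],12],[[-1,25,50],[0,-0.013,0],12],[[-1.3,50,80],[0,-0.013,0],12],[[-1.3,80,89],[0,-0.013,0],12],[[-1.3,110,89],[0,-0.013,0],12],[[-1.3,135,89],[0,-0.013,0],12],[[-1.3,155,89],[0,-0.013,0],12],[[-1.3,167,89],[0,-0.013,0],12],[[-1.3,173,89],[0,-0.013,0],12],[[-1.3,175,89],[0,-0.013,0],12],[[-1.3,175,89],[0,-0.013,0],12]]'; python3 go.py .4887 .3506 .0228 103
```

```text
time: 27.2
ee_pos: [0.489, 0.3506, 0.0266]
tcp_rot: [-90.1, 0.0, 103.0]
wrist_force: [0.2, 1.3, -0.7]
opening: 0.0215
shift [0.1, 3.8, 0.3] turn [0.002, -0.001, -0.0] rows 1
```

```bash
python3 -m inch '[[[0,2,0],[0,0,0],12],[[0,3.5,0],[0,0,0],12],[[0,3.5,0],[0,0,0],12],[[0,3.5,0],[0,0,0],12]]'; python3 -m inch '[[[0,0,0],[0,0,0],26],[[0,0,0],[0,0,0],32],[[0,0,0],[0,0,0],40],[[0,0,0],[0,0,0],45],[[0,0,0],[0,0,0],45],[[0,-20,0],[0,0,0],50],[[0,-55,0],[0,0,0],60],[[0,-100,0],[0,0,0],80],[[0,-145,0],[0,0,0],85],[[0,-170,0],[0,0,0],85],[[0,-170,0],[0,0,0],85]]'; python3 go.py .4 .2 .3 103
```

```text
time: 27.6
ee_pos: [0.4891, 0.3507, 0.0232]
tcp_rot: [-90.1, 0.0, 103.0]
wrist_force: [0.4, -0.1, -0.2]
opening: 0.0211
time: 28.7
ee_pos: [0.4898, 0.3515, 0.198]
tcp_rot: [-90.5, -0.1, 103.0]
wrist_force: [-0.9, 0.1, -0.6]
opening: 0.0851
shift [-127.2, -103.4, 120.6] turn [0.009, -0.001, 0.003] rows 5
```

```bash
python3 -m inch '[[[-60,-50,60],[0,0,0],85],[[-127,-103,121],[0,0,0],85],[[-127,-103,121],[0,0,0],85],[[-127,-103,121],[0,0,0],85],[[-127,-103,121],[0,0,0],85],[[-127,-103,121],[0,0,0],85],[[-127,-103,121],[0,0,0],85]]'
python3 - <<'E'
from workcell import bot; from h import *
c=bot.camera("top"); s=bot.camera("side")
for k,u in (("b",(454,280)),("y",(166,297))):
    H=(100,128,110) if k=="b" else (18,34,90)
    m=fillhull(big(win(hue(c,*H),u,32))); print(k,"union",fit([(c,m)],[SH["cart"][0]+[0,0,.006]]+SH["pad"],(.528,-.333,.21) if k=="b" else (.487,.35,.22)))
d=bot.cut_out(c,"tape"); 
if d: print("tape",fit([(c,fillhull(d[0]["region"]))],SH["tape"],(.47,-.15,0),False))
f=lambda c,x,y,w,h,W,Hh: cv2.resize(c["frame"][y-h:y+h,x-w:x+w,::-1],(W,Hh),interpolation=2)
a=np.hstack([f(c,166,297,40,30,400,300),f(c,454,280,40,30,400,300)]); b=np.hstack([f(s,306,235,40,30,400,300),f(c,330,225,40,30,400,300)])
cv2.imwrite("pics/fin.png",np.vstack([a,b]))
E
```

```text
time: 29.4
ee_pos: [0.3999, 0.2005, 0.2983]
tcp_rot: [-90.4, -0.1, 103.0]
wrist_force: [0.8, -1.3, -0.2]
opening: 0.0852
b union ((np.float64(0.5281879019723376), np.float64(-0.33467747514243606), np.float64(0.20273755406870392)), np.float64(0.9626664726002474))
y union ((np.float64(0.48699696749822113), np.float64(0.3493598139081845), np.float64(0.20937768175973587)), np.float64(0.9533625530749212))
tape ((np.float64(0.4713820171132684), np.float64(-0.15040763871371746), 0), np.float64(0.9679129267086013))
```

View pics/fin.png

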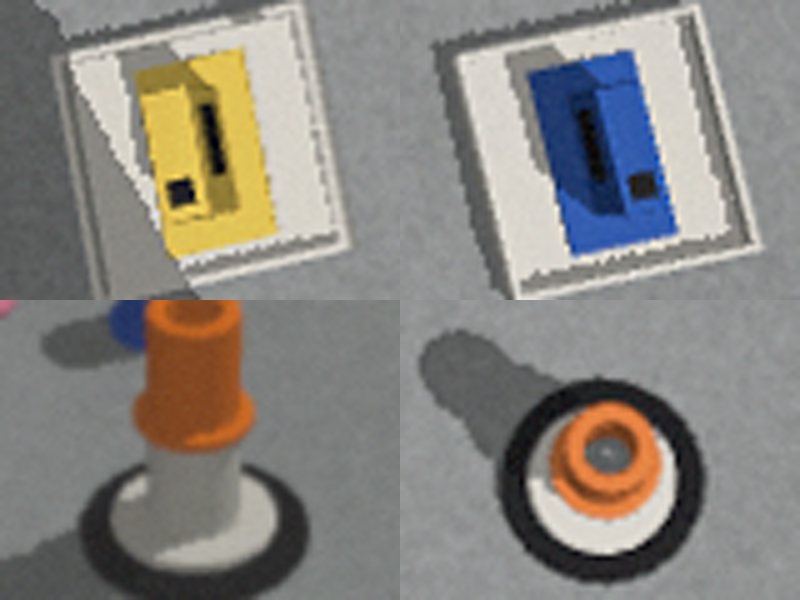

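Run:
```python
from workcell import bot; from h import *
pad={("top","b"):(.5281,-.3348,.2095),("top","y"):(.4872,.3499,.2228),("side","b"):(.5260,-.3313,.20)}
S=[SH["cart"][0]+[0,0,.006]]
for n in("top","side"):
    c=bot.camera(n)
    for k,nm in(("b","cart_blue_center"),("y","cart_yellow_center")):
        if (n,k) not in pad: continue
        p=pad[n,k]; u=proj(c,[[p[0],p[1],.03]])[0]
        for d in bot.cut_out(c,nm):
            b=d["box"]
            if abs((b[0]+b[2])/2-u[0])<25 and abs((b[1]+b[3])/2-u[1])<25:
                r,i=fit([(c,fillhull(d["region"]))],S,p); a=p[2]; e=np.array(r[:2])-p[:2]
                print(n,k,"conf",round(d["confidence"],2),"iou",round(i,3),"along mm",round(1e3*(e@[np.cos(a),np.sin(a)]),1),"across",round(1e3*(e@[-np.sin(a),np.cos(a)]),1),"dyaw deg",round(np.degrees(r[2]-a),1)); break
```

```text
top b conf 0.55 iou 0.927 along mm 1.8 across -0.4 dyaw deg 0.5
top y conf 0.84 iou 0.945 along mm -0.3 across -0.4 dyaw deg 0.3
side b conf 0.8 iou 0.765 along mm -2.8 across -0.5 dyaw deg 3.4
```

Both cartridges check out as centred to within about 2 mm, with yaw within 0.5° from the top camera, so I'm handing in.

```bash
python3 -c "
from workcell import bot; print(bot.job_done())"
```

```text
the job is handed in; nothing more can be done
None
```

The job is done and handed in, with the robot clear of everything at about 30 s on its clock. The white hub is on the post flange down on the base, with the orange hub on top of it. The blue and yellow cartridges stand upright on their own pads.

**Cartridges:** Fits of the network's cut-outs in the top camera put both within about 2 mm of the pad centre and within 0.5° of the pad's direction.

**Disagreement:** A poor side-camera fit of the blue cartridge (overlap 0.77) gave −2.8 mm along the pad and 3.4° of yaw. I gave it little weight because the cut-out there probably took in some of the pad. I made no side-camera fit for the yellow one.

**Hubs:** The last side and top pictures show the white flange on the base and the orange flange on the white boss. That they are fully home is read from those pictures and the release heights, not from a separate fit.

**Tape:** It fits within 1 mm of where it was first measured, and nothing touched it.

**Forces:** The wrist force readings at the end of each move stayed under about 8 N.

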